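# Throw the pawl and press a connector home

### The job

Use the bench press to seat the connector that stands started in the holes of the board under the ram: throw the pawl clear of the ratchet wheel so that it stays out, then wind the handwheel back to bring the ram down and press the connector fully home. Once you feel it bottom, set it with one slow, firm push of about 16 N at the handle, not much more or it is crushed, then let go, leaving the pawl thrown and the ram down on the connector.

Things in the scene. Friction and masses are not known exactly. Their poses are not given: they have to be found in the camera images.
- press: Grey cast bench rack press, 260 x 130 mm base, 270 mm high, fixed. Origin: under the base, below the shaft, at bench height. x points from the open front (ram, board; roughly towards the robot) to the column at the back, y to the handwheel side, z up. The shaft runs along y, 215 mm above the bench; handwheel at its +y end, ratchet wheel at its -y end.
- wheel: Dark handwheel, rim 150 mm across its mid-line, 14 mm thick, on one shaft with the pinion and the 80 mm toothed ratchet wheel. Origin: on the shaft axis in the rim plane. Wound back (top towards the open front, then down) it lowers the ram 16 mm per radian; the pawl, while in, blocks this after 2 degrees of play. Stiff bearings: it stays where left and needs 2 to 4 N at the handle while moving.
- handle: Black turning handle on the rim, 25 mm thick, 72 mm long along the press's y axis, standing out to +y; spins freely on its pin. Origin: its middle, 50 mm outside the rim plane, 75 mm from the shaft axis. It starts 43 degrees behind the top of the wheel; the work needs 85 to 130 degrees of turn, over the top and down the front.
- pawl: Steel pawl on the press's -y side. Origin: its pivot, 50 mm in front of and 41 mm above the shaft. In: z axis upright, nose back on the ratchet wheel. Thrown: swung 1.35 rad, lever towards the open front, lying on a stop; its weight carries it either way from half way. Moves with under 1 N at the knob unless the wheel bears back on it (then ease the wheel forward).
- pawl_knob (a point): Centre of the black 18 mm ball knob on the pawl's finger lever, 50 mm from the pivot, 56 mm from the press's mid-plane. While the pawl is in, it stands upright about 305 mm above the bench, with free space behind it (towards the column) down to about 265 mm.
- ram: Square steel ram, 26 x 26 mm, with a flat 30 x 46 mm shoe at its foot. Origin: the centre of the shoe's underside, 128 mm above the bench at the start. It slides straight down, 29 mm in front of the shaft, driven by the wheel only.
- connector: Grey press-fit connector, 14 x 40 x 12 mm, on a green board under the ram. Origin: centre of its underside, 3 to 8 mm (not measured) above the board at the start, on the board when home. The fit drags 30 N: 8 to 10 N in all at the slowly moving handle, less when paused. Home, the handle meets a solid stop; it is set by 45 N at the ram (up to 12 N at the handle), crushed above 100 N (from 19 N).
- spool: Red spool, 60 mm across, 40 mm high, standing on the bench; leave alone. Origin: centre of its underside.
- spray_can: White spray can, 58 mm across, 180 mm high; leave alone. Origin: centre of its underside.
- screwdriver: Screwdriver, 190 mm long, lying on the bench; leave alone. Origin: on its middle, at bench height.

How it is judged:
By the outcome, as a careful person would: the job done as asked, in the order asked, and still so for the second after the job is handed in, with the robot touching nothing.
It also fails if it takes over 69 s, if anything falls off the work surface, if the arm or the gripper's body presses on something with over 40 N, if the wrist force passes 120 N, or if a joint passes its speed limit or range.

### The arm

A 7-joint arm with a two-finger parallel gripper is mounted at the origin on the work surface. World frame = base frame: x ahead of the robot, y to its left, z up, the work surface at z = 0. Lengths are in m, angles in rad, forces in N, time in s.
With the tool pointing down it reaches from about 0.425 to 0.875 m from the base axis. Payload 8.4 kg.
Tool frame: the origin (TCP) lies at the centre of the arm's flange, where the gripper is bolted on; the fingertips stand 173 mm ahead of it and the grasp point (between the pads) lies 155 mm ahead of it; z points along the fingers, y is the direction in which the jaws open and shut (so a half turn about z gives the same grasp; the last joint's range is limited). The gripper opens to 85 mm and grips with 20 to 120 N. Pads are 22 mm wide; open, the fingers measure 114 mm over their backs; the gripper's body (76 mm by 85 mm) begins 54 mm behind the grasp point. The pads swing forward as they close: fully open they stand 13 mm farther back than shut.
Start: joints at [-0.099, 0.333, 0.04, 1.465, -0.013, 1.343, -0.059], TCP at [0.65, -0, 0.405] pointing down, gripper open.
Joint ranges: [-2.58, 2.58], [-0.38, 2.09], [-1.3, 1.39], [0.25, 2.4], [-1.5, 4.64], [0.08, 2.09], [-2.65, 2.65]. Speed limits (rad/s): [2.22, 2.22, 2.79, 2.79, 3.14, 3.14, 3.14].

### API

Orientations are given as a rotation vector (axis times angle).
In Python, from cell import r, imaging gives the robot as it stands. The module is installed in compiled form; this text tells all that it offers.
- The arm moves only by the tool play_rows, never from a script. Its argument "deltas" is text: rows parted by semicolons, each of 5 numbers parted by spaces: the closure, from 0 (fully open) to 1 (shut), then the shift along the tool's x, y, z in mm, then the turn about the tool's z in rad. A call has 1 to 8 rows; each row shifts and turns the pose as measured when the row begins, along the tool's axes as they then stand; what a row does not reach is not made up. A row lasts 1/12 s, in which the tool goes at most 41.7 mm and 7.16 degrees, less where a joint would pass 70% of its speed; a pose out of reach is approached as far as the arm can. A call with a gripper value outside its range is refused whole. The fingers move at their own pace and stop on an object; the grip force is fixed at half the most. Time passes only in rows, so rows that do not move let the fingers close. It gives the time, the measured TCP pose, the force and the opening at its end, in the units of the state.
- r.read_state(): the state, without advancing time (a new reading comes with each control period).
- imaging.capture(name): name is "scene" or "side" or "wrist"; returns the picture (480x640x3 uint8, red, green, blue); there is no depth.
- imaging.camera_info(name): a dict with "fx", "fy", "cx", "cy" (pixels), "D" ([k1, k2, p1, p2, k3] as OpenCV has them; the pictures are not rectified), "position" and "orientation" of the camera in the world. Camera axes: x right, y up, looking along -z (the intrinsics and any distortion apply to the point x, -y, -z); pixel columns grow to the right and rows downward; lengths in m; the calibration is good to about 2 mm. A picture is of the moment at which its call begins: read the wrist's pose just before it. camera_info takes no time and is no camera call; for the wrist camera it gives the pose at the moment of the call.
- r.job_done(): hands the job in, once; it reports no verdict.
Trained networks look in the newest picture that a camera, given by its name, has taken for a name from the list of things; names that differ only in an ending like _2 or _b are one class to them, and where a whole thing is asked for, a point or a joint stands for the part that bears it (a point fixed in the world has none). Each returns a list of dicts, best first, with "confidence" (0 to 1); they miss things now and then, are a little off and sometimes report something else, mostly with a low value. They report only what shows in the picture. A call takes as long as a camera call.
- imaging.cut_out(target, camera): "mask" (480x640 bool, what is visible of it) and "uv" ([column, row] in pixels, amid what is visible of it).
The state is a dict: "t": time; "joint_pos": joint angles; "joint_velocities": joint speeds; "tau": joint torques, N m; "tcp_pos": TCP position; "orientation": TCP orientation; "ft_force": force on the tool from outside, world axes, zero at the start; "torque": the same for the moment, N m; "width": opening from 0.0 (shut) to 1.0 (fully open).
Only numpy, scipy, OpenCV 4.12 (cv2) and the standard library are available. Lean on these libraries where they do the work, as an engineer would, in place of code of your own. Each camera call takes 0.05 s, during which the arm holds its last target.

## Working session

There is one attempt and no reset: what is moved stays moved. The work goes in short steps, Python scripts to look and compute and a tool call to move; the robot and the scene stay as the last step left them, time stands still between calls to the robot, and variables do not carry over. Pictures are saved under pics/ and viewed, and the job is handed in when it is done.

Besides the shell and the picture viewer there is one more tool, called after "Emit:" as name(argument=value, ...) on one line, values as JSON. play_rows: Moves the arm, as the interface text tells. Its arguments: {"type":"object","properties":{"deltas":{"type":"string"}},"required":["deltas"]}

```bash
mkdir -p pics
cat > h.py <<'E'
import numpy as np, cv2
from cell import r, imaging
from scipy.spatial.transform import Rotation as R
def cap(n,name):
    im=imaging.capture(n); cv2.imwrite(f'pics/{name}.png',im[:,:,::-1]); return im
def Rm(o):
    o=np.array(o,float)
    if o.shape==(3,3): return o
    return (R.from_rotvec(o) if o.size==3 else R.from_quat(o)).as_matrix()
def ray(ci,uv):
    K=np.array([[ci['fx'],0,ci['cx']],[0,ci['fy'],ci['cy']],[0,0,1.]])
    p=cv2.undistortPoints(np.array([[uv]],float),K,np.array(ci['D'],float))[0,0]
    d=Rm(ci['orientation'])@np.array([p[0],-p[1],-1.]); return np.array(ci['position']),d/np.linalg.norm(d)
def proj(ci,P):
    P=np.atleast_2d(P).astype(float)
    c=(P-np.array(ci['position']))@Rm(ci['orientation']); c=c*np.array([1,-1,-1])
    K=np.array([[ci['fx'],0,ci['cx']],[0,ci['fy'],ci['cy']],[0,0,1.]])
    return cv2.projectPoints(c,np.zeros(3),np.zeros(3),K,np.array(ci['D'],float))[0][:,0]
E
python3 - <<'E'
from h import *
print(r.read_state())
for n in ['scene','side']:
    cap(n,n+'0'); ci=imaging.camera_info(n); print(n,ci)
    for t in ['press','wheel','handle','pawl','pawl_knob','ram','connector','spool','spray_can','screwdriver']:
        o=imaging.cut_out(t,n)
        print(t,[(np.round(x['uv'],1),round(x['confidence'],2),int(x['mask'].sum())) for x in o[:2]])
E
```

```text
{'t': 0.0, 'joint_pos': array([-0.09922218,  0.33389885,  0.03985524,  1.46626108, -0.01341456,
        1.34330055, -0.05848339]), 'joint_velocities': array([ 0.00012998, -0.00142117, -0.00117292,  0.00052185, -0.00109512,
        0.00220068,  0.00020017]), 'tau': array([ 4.63630895e-04, -6.58554840e+01,  1.36586554e+00, -4.05554795e+01,
        1.68904377e-02,  1.27170872e-02, -1.99809978e-05]), 'tcp_pos': array([6.49825105e-01, 1.79523444e-05, 4.03833561e-01]), 'orientation': array([-2.22064549e+00, -2.22072531e+00,  1.87412977e-03]), 'ft_force': array([-0.13009722,  0.15266588, -0.40220525]), 'torque': array([-0.026698  ,  0.00460726, -0.01542821]), 'width': 0.9990590748651134}
scene {'fx': 485.9218192513959, 'fy': 485.9218192513959, 'cx': 327.5196917523967, 'cy': 252.8690038417063, 'D': array([-0.06167073,  0.        ,  0.        ,  0.        ,  0.        ]), 'position': array([0.83810595, 0.66961275, 1.16435933]), 'orientation': array([0.19007746, 0.87088868, 2.54706319])}
press [(array([297.1, 263. ]), 0.69, 5077)]
wheel [(array([299.5, 249.5]), 0.62, 898)]
handle [(array([281.
[... 330 characters left out ...]
cx': 322.92326162756166, 'cy': 233.74023880492962, 'D': array([-0.10560373,  0.        ,  0.        ,  0.        ,  0.        ]), 'position': array([-0.11895251, -0.65750508,  0.84433158]), 'orientation': array([ 0.8994116 , -0.36710605, -0.69610306])}
press [(array([366.6, 255.8]), 0.87, 7528)]
wheel [(array([378.9, 234. ]), 0.82, 784)]
handle [(array([355.8, 184.8]), 0.47, 54)]
pawl [(array([380.5, 225.7]), 0.6, 196), (array([371.1, 241.7]), 0.28, 820)]
pawl_knob [(array([379.3, 222.4]), 0.68, 198)]
ram [(array([367.3, 206.6]), 0.61, 508)]
connector []
spool [(array([236.5, 244.9]), 0.71, 380)]
spray_can [(array([428.4, 316.4]), 0.75, 1632)]
screwdriver [(array([378.1, 382.7]), 0.62, 561)]
```

View pics/scene0.png

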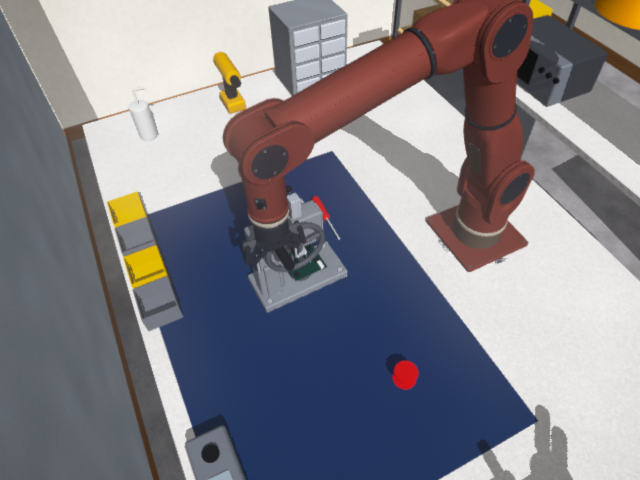

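View pics/side0.png

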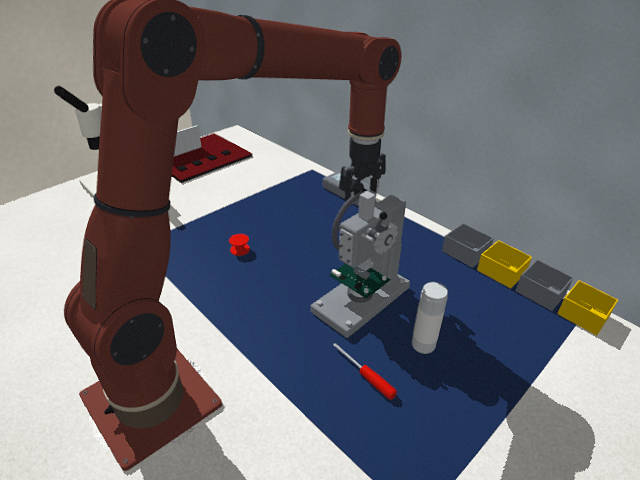

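Emit:
play_rows(deltas="0 0 0 -40 0;0 0 0 -40 0;0 0 0 -40 0;0 20 0 -30 0;0 40 0 0 0;0 40 0 0 0;0 40 0 0 0;0 40 0 0 0")

```text
t: 1.77
tcp_pos: [0.6515, 0.1721, 0.5621]
orientation: [2.243, 2.194, -0.004]
ft_force: [1.6, 0.4, -0.3]
width: 1.0
```

```bash
cat > look.py <<'E'
from h import *
import sys
tag=sys.argv[1]; cams=sys.argv[2].split(','); ts=sys.argv[3].split(',')
for n in cams:
    s=r.read_state(); ci=imaging.camera_info(n)
    im=cap(n,n+tag); 
    if n=='wrist': print(ci)
    for t in ts:
        if not t: continue
        o=imaging.cut_out(t,n)
        print(n,t,[(np.round(x['uv'],1),round(x['confidence'],2),int(x['mask'].sum())) for x in o[:2]])
        if o: np.save(f'pics/{n}{tag}_{t}.npy',o[0]['mask'])
    if n!='wrist':
        o=cv2.resize(im[140:340,220:520],(750,500),interpolation=cv2.INTER_CUBIC); cv2.imwrite(f'pics/{n}{tag}z.png',o[:,:,::-1])
s=r.read_state(); print(s['t'],s['tcp_pos'],s['ft_force'],s['orientation'])
E
python3 look.py 1 scene,side,wrist press,wheel,handle,pawl,pawl_knob,ram,connector
```

```text
scene press []
scene wheel [(array([273.2, 247. ]), 0.72, 167)]
scene handle []
scene pawl []
scene pawl_knob []
scene ram []
scene connector []
side press [(array([367.5, 251.9]), 0.85, 7607)]
side wheel [(array([338.3, 227.8]), 0.56, 954)]
side handle [(array([338.6, 228.2]), 0.72, 972), (array([366.2, 251.7]), 0.53, 7486)]
side pawl [(array([378.6, 227.2]), 0.68, 163)]
side pawl_knob [(array([378.4, 223.8]), 0.74, 224)]
side ram [(array([364.4, 207.6]), 0.72, 497)]
side connector [(array([366.6, 206.7]), 0.51, 525)]
{'fx': 410.9969020595785, 'fy': 410.9969020595785, 'cx': 318.7173743505194, 'cy': 240.81991301664857, 'D': array([-0.05431948,  0.        ,  0.        ,  0.        ,  0.        ]), 'position': array([0.65163925, 0.25357714, 0.52982426]), 'orientation': array([-0.33561603,  0.00452267, -0.02077666])}
wrist press [(array([283.8, 391.6]), 0.6, 21069)]
wrist wheel [(array([287.6, 410.8]), 0.88, 7664)]
wrist handle [(array([302.2, 415.8]), 0.62, 2346)]
wrist pawl [(array([286.2, 390.2]), 0.3, 20728)]
wrist pawl_knob []
wrist ram [(array([243.7, 397.1]), 0.86, 488)]
wrist connector [(array([248.6, 386.5]), 0.47, 115)]
2.9667 [0.65171025 0.17111319 0.56109642] [-0.66239716  0.5172225  -0.78060986] [ 2.24236465  2.19673946 -0.0060318 ]
```

View pics/wrist1.png

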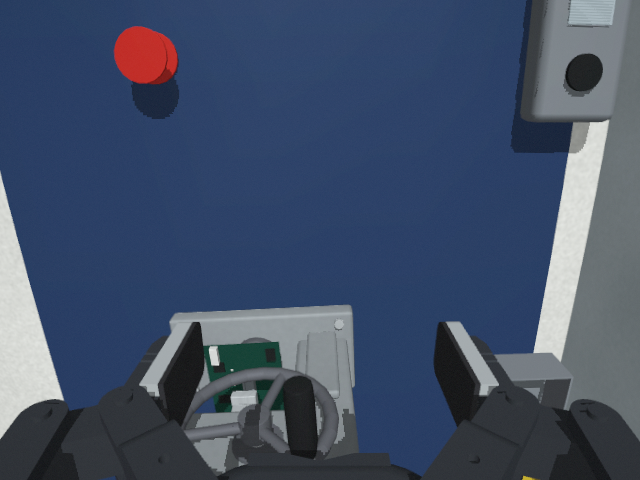

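View pics/side1z.png

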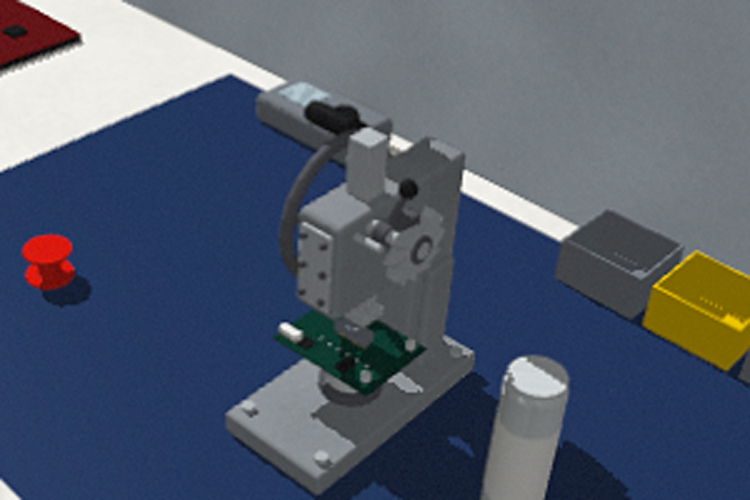

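View pics/scene1z.png

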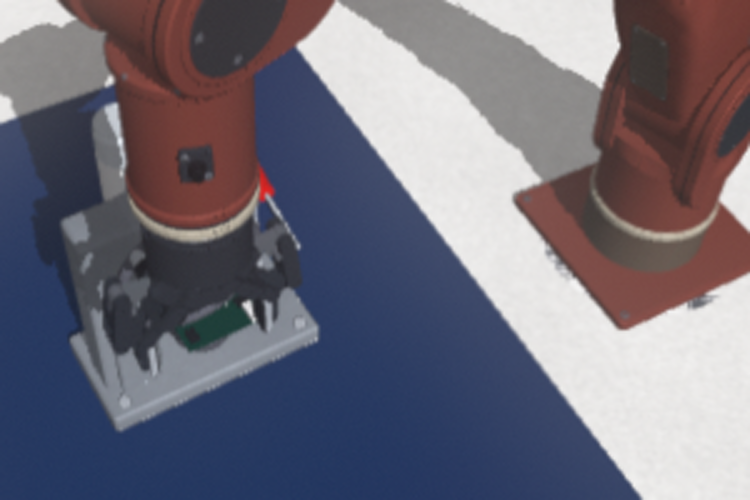

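Emit:
play_rows(deltas="0 40 0 -20 0;0 40 0 -20 0;0 40 0 -20 0;0 30 0 0 0;0 0 0 0 0")

```text
t: 3.38
tcp_pos: [0.656, 0.3169, 0.6173]
orientation: [2.254, 2.186, -0.015]
ft_force: [-0.6, 1.5, -0.9]
width: 1.0
```

```bash
python3 look.py 2 scene,side,wrist press,wheel,handle,pawl_knob,ram
```

```text
scene press [(array([276.2, 256.4]), 0.56, 4751)]
scene wheel [(array([282.4, 248.7]), 0.65, 1107)]
scene handle [(array([281.9, 254.7]), 0.73, 275)]
scene pawl_knob [(array([284.1, 210.7]), 0.36, 43)]
scene ram [(array([292.9, 207.9]), 0.61, 316)]
side press [(array([364.9, 253.4]), 0.62, 7623)]
side wheel [(array([338.1, 227.1]), 0.74, 931)]
side handle [(array([238.1, 245. ]), 0.65, 367), (array([348.7, 184.5]), 0.54, 172)]
side pawl_knob [(array([378.7, 225.4]), 0.72, 188)]
side ram [(array([368.1, 206.8]), 0.56, 523), (array([365.9, 253.9]), 0.37, 7920)]
{'fx': 410.9969020595785, 'fy': 410.9969020595785, 'cx': 318.7173743505194, 'cy': 240.81991301664857, 'D': array([-0.05431948,  0.        ,  0.        ,  0.        ,  0.        ]), 'position': array([0.65852368, 0.39186412, 0.58742512]), 'orientation': array([-0.34168897,  0.00855043, -0.03857205])}
wrist press [(array([291.6, 404.2]), 0.8, 11311), (array([282., 439.]), 0.41, 1903)]
wrist wheel [(array([288. , 443.7]), 0.59, 2171)]
wrist handle [(array([305.9, 456. ]), 0.67, 215)]
wrist pawl_knob []
wrist ram [(array([261.7, 446.4]), 0.85, 309)]
4.2833 [0.6570286  0.30998397 0.61909892] [-0.1835288   0.37828925 -0.34087673] [ 2.25917904  2.17436362 -0.01407445]
```

View pics/wrist2.png

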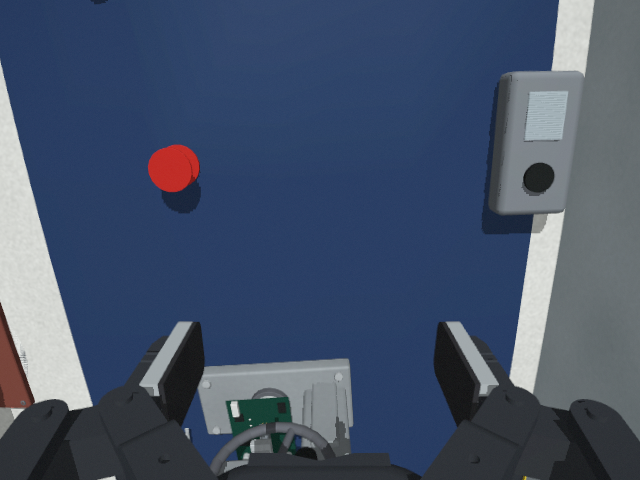

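View pics/scene2z.png

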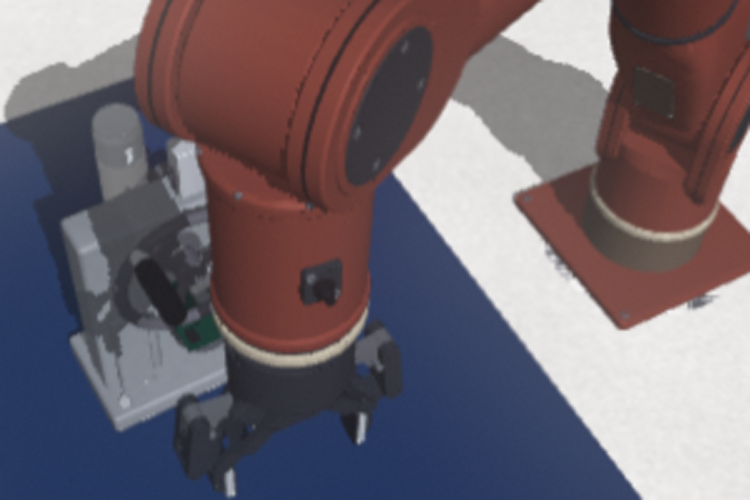

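Emit:
play_rows(deltas="0 -40 0 0 0;0 -40 0 0 0;0 -40 0 0 0;0 -40 0 0 0;0 -40 0 0 0;0 -40 0 0 0;0 -40 0 0 0;0 -30 0 0 0")

```text
t: 4.95
tcp_pos: [0.6455, -0.0017, 0.6171]
orientation: [-2.245, -2.198, 0.018]
ft_force: [-0.9, -0.2, 0.9]
width: 0.997
```

Emit:
play_rows(deltas="0 -10 0 0 0;0 0 0 0 0")

```text
t: 5.12
tcp_pos: [0.6443, -0.0211, 0.6181]
orientation: [2.255, 2.182, -0.02]
ft_force: [0.8, 0.2, -0.2]
width: 1.005
```

```bash
python3 look.py 3 side,wrist press,wheel,handle,pawl_knob,ram
```

```text
side press [(array([366. , 252.4]), 0.8, 7431)]
side wheel [(array([336.8, 228.6]), 0.6, 946)]
side handle [(array([348.8, 183.2]), 0.47, 199)]
side pawl_knob [(array([378.1, 225.5]), 0.76, 257)]
side ram [(array([365.9, 207.9]), 0.81, 459)]
{'fx': 410.9969020595785, 'fy': 410.9969020595785, 'cx': 318.7173743505194, 'cy': 240.81991301664857, 'D': array([-0.05431948,  0.        ,  0.        ,  0.        ,  0.        ]), 'position': array([0.64485679, 0.06732846, 0.58571817]), 'orientation': array([-0.34072754,  0.01186868, -0.02328792])}
wrist press [(array([266.2, 254.5]), 0.71, 31971), (array([232.6, 338.6]), 0.44, 979)]
wrist wheel [(array([275.6, 216.9]), 0.78, 10177)]
wrist handle [(array([305.2, 174.5]), 0.61, 2882), (array([219.3, 357. ]), 0.46, 1032)]
wrist pawl_knob [(array([231.3, 340.5]), 0.68, 1010)]
wrist ram []
5.7167 [ 0.6446459  -0.01711098  0.61773036] [-0.23645182 -0.40889432 -0.00995417] [ 2.24995884  2.1894187  -0.01970672]
```

View pics/wrist3.png

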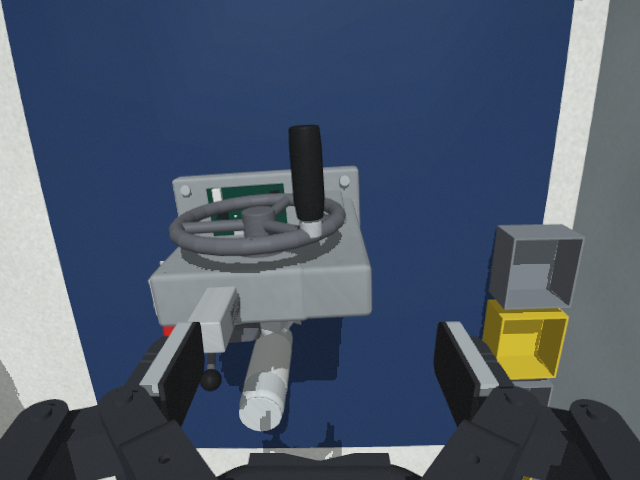

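```bash
cat > fit.py <<'E'
from h import *
from scipy.optimize import least_squares
def W(pos,ori): return dict(fx=410.9969,fy=410.9969,cx=318.7174,cy=240.8199,D=[-0.05431948,0,0,0,0],position=np.array(pos),orientation=np.array(ori))
w1=W([0.65163925,0.25357714,0.52982426],[-0.33561603,0.00452267,-0.02077666])
w2=W([0.65852368,0.39186412,0.58742512],[-0.34168897,0.00855043,-0.03857205])
w3=W([0.64485679,0.06732846,0.58571817],[-0.34072754,0.01186868,-0.02328792])
sd=imaging.camera_info('side')
a=np.radians(43)
def obs(p):
    x,y,yaw,yw,xf,zb=p
    kn=[-.05,-.056,.306]; h=lambda d:[.075*np.sin(a),yw+d,.215+.075*np.cos(a)]
    return [(w3,kn,(209.5,379)),(sd,kn,(383.2,215.2)),(w3,[xf,.065,zb],(175,181)),(w3,[xf+.26,.065,zb],(357,168)),
     (w1,[xf,.065,zb],(172,316)),(w1,[xf+.26,.065,zb],(352,306)),(w2,[xf+.26,.065,zb],(350,360)),
     (w3,h(.086),(305,129)),(w3,h(.014),(310,221)),(w1,h(.086),(298,384)),(sd,h(.086),(345,184)),(sd,h(.014),(362,188.8)),
     (w3,[-.082,yw,.215],(169,232)),(w3,[.082,yw,.215],(346,212))]
def T(p,P):
    c,s=np.cos(p[2]),np.sin(p[2]); return np.array([p[0]+c*P[0]-s*P[1],p[1]+s*P[0]+c*P[1],P[2]])
def res(p): return np.concatenate([proj(c,T(p,P))[0]-uv for c,P,uv in obs(p)])
if __name__=='__main__':
    s=least_squares(res,[.62,-.05,0,.1,-.13,.02],loss='soft_l1',f_scale=2)
    print(np.round(s.x,4)); print(np.round(s.fun.reshape(-1,2),1)); np.save('press.npy',s.x)
    p=s.x
    for n,P in dict(knob=[-.05,-.056,.306],pivot=[-.05,-.056,.256],handle=[.0511,p[3]+.05,.2699],shaft=[0,p[3],.215],ram=[-.029,0,.128]).items(): print(n,np.round(T(p,P),4))
E
python3 fit.py
```

```text
[ 0.5878 -0.0965  0.0602  0.0527 -0.1513  0.0113]
[[-5.6  3.7]
 [-0.9  1.3]
 [-0.1 -0.4]
 [ 0.6 -3.2]
 [-0.1  1.9]
 [-0.  -0.6]
 [-0.6 -0.3]
 [-1.6 -1.2]
 [ 2.1 -1. ]
 [-0.7  1.8]
 [-0.7 -0. ]
 [ 4.1  5. ]
 [ 7.1 -3.2]
 [ 1.6  2.9]]
knob [ 0.5412 -0.1554  0.306 ]
pivot [ 0.5412 -0.1554  0.256 ]
handle [0.6326 0.0091 0.2699]
shaft [ 0.5846 -0.0439  0.215 ]
ram [ 0.5588 -0.0983  0.128 ]
```

Run:
```python
import cv2
im=cv2.imread('pics/wrist3.png')[110:410,140:400]; cv2.imwrite('pics/w3c.png',cv2.resize(im,None,fx=2,fy=2,interpolation=cv2.INTER_CUBIC))
im=cv2.imread('pics/side3.png')[160:280,310:430]; cv2.imwrite('pics/s3c.png',cv2.resize(im,None,fx=5,fy=5,interpolation=cv2.INTER_CUBIC))
```

```text
(no output)
```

View pics/w3c.png

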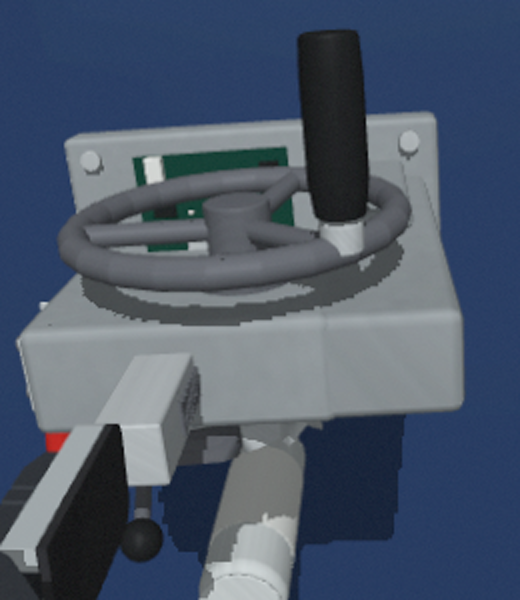

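View pics/s3c.png

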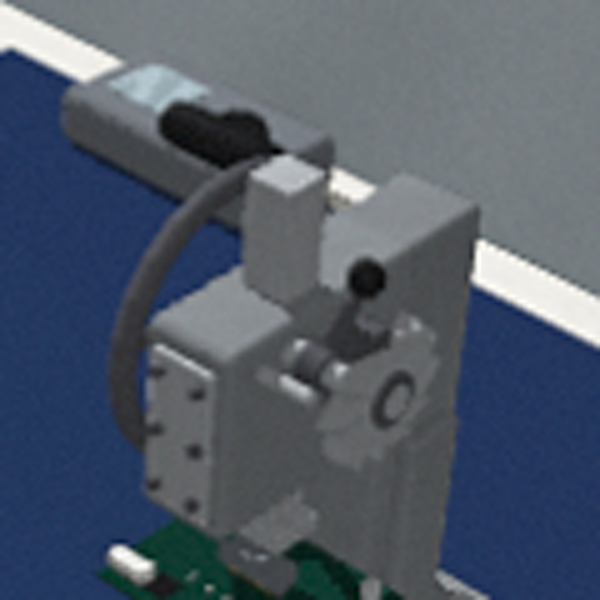

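Run:
```python
from fit import *
def tri(l):
    A=np.zeros((3,3));b=np.zeros(3)
    for c,uv in l:
        o,d=ray(c,uv);M=np.eye(3)-np.outer(d,d);A+=M;b+=M@o
    P=np.linalg.solve(A,b);return P,[proj(c,P)[0]-uv for c,uv in l]
print('knob',tri([(w3,(210.5,380)),(sd,(383.4,215.8))]))
print('tip',tri([(w3,(305,128)),(w1,(298,382)),(sd,(344,183.5))]))
print('tip',tri([(w3,(305,128)),(w1,(298,382))]))
print('root',tri([(w3,(310,221)),(sd,(362,189))]))
# ram top front-left corner etc: ram top center
print('ramtop',tri([(w3,(140+150/2,110+400/2)),(sd,(310+290/5,160+175/5))]))
```

```text
knob (array([ 0.5467079 , -0.15389788,  0.30460893]), [array([0.1024868 , 0.10091039]), array([-0.05401045,  0.01224982])])
tip (array([0.63132685, 0.04652834, 0.26938991]), [array([-0.45058118, -2.26715976]), array([0.35566256, 1.80553323]), array([0.15657088, 0.31982071])])
tip (array([0.63108252, 0.0445583 , 0.26474387]), [array([-0.43316258, -0.01036298]), array([0.42021954, 0.00108877])])
root (array([ 0.63082394, -0.02071519,  0.28330114]), [array([-3.70166063, -3.47616345]), array([ 1.54916761, -0.22581688])])
ramtop (array([ 0.56569635, -0.08398542,  0.31836821]), [array([5.00263159, 4.68295527]), array([-2.21967499,  0.27572034])])
```

```bash
cat > st.py <<'E'
from h import *
import sys
s=r.read_state(); Rt=R.from_rotvec(s['orientation']).as_matrix()
print('t',round(s['t'],2),'tcp',np.round(s['tcp_pos'],4),'F',np.round(s['ft_force'],1),'w',round(s['width'],2)); print('tx',np.round(Rt[:,0],3),'ty',np.round(Rt[:,1],3),'tz',np.round(Rt[:,2],3))
if len(sys.argv)>1:
    tgt=np.array([float(a) for a in sys.argv[1:4]]); print('delta tool mm',np.round(1000*Rt.T@(tgt-s['tcp_pos']),1))
E
python3 st.py .592 -.152 .456
```

```text
t 5.72 tcp [ 0.6446 -0.0171  0.6177] F [-0.2 -0.4 -0. ] w 1.0
tx [ 0.027  1.    -0.01 ] ty [ 1.    -0.027 -0.007] tz [-0.008 -0.01  -1.   ]
delta tool mm [-134.6  -47.8  163.5]
```

Emit:
play_rows(deltas="1 -34 -12 0 -0.03;1 -34 -12 0 -0.03;1 -34 -12 0 -0.027;1 -30 -12 20 0;1 0 0 35 0;1 0 0 35 0;1 0 0 30 0;1 0 0 0 0")

```text
t: 6.38
tcp_pos: [0.5957, -0.1561, 0.4964]
orientation: [2.142, 2.29, -0.015]
ft_force: [0.2, 0.5, -0.5]
width: -0.002
```

```bash
python3 st.py .592 -.152 .456; python3 look.py 4 side pawl_knob
```

```text
t 6.38 tcp [ 0.5957 -0.1561  0.4964] F [ 0.2  0.5 -0.5] w -0.0
tx [-0.066  0.998 -0.011] ty [ 0.998  0.066 -0.003] tz [-0.003 -0.011 -1.   ]
delta tool mm [ 4.8 -3.3 40.3]
side pawl_knob [(array([379.8, 228.4]), 0.62, 230)]
6.4833 [ 0.59652929 -0.15591385  0.502489  ] [-0.14888698 -0.77911227  1.0439068 ] [ 2.13790568  2.28620534 -0.00957466]
```

View pics/side4z.png

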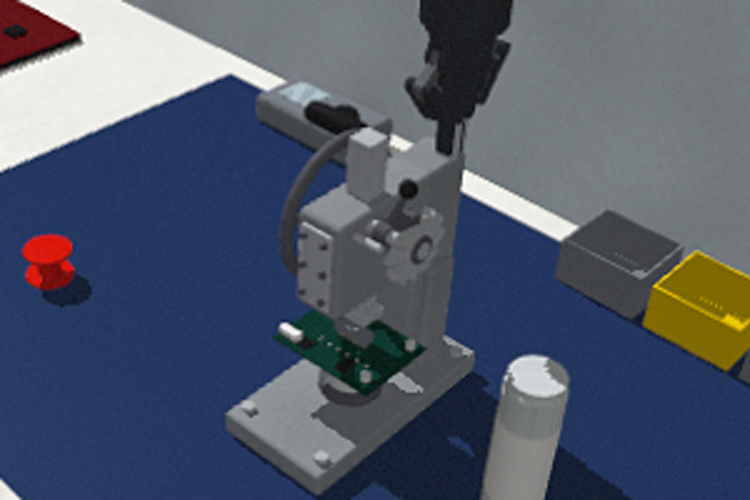

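Emit:
play_rows(deltas="1 2 0 25 0;1 1 0 20 0;1 0 0 0 0")

```text
t: 6.73
tcp_pos: [0.5986, -0.1526, 0.4657]
orientation: [2.129, 2.281, 0.001]
ft_force: [-0.1, -0.3, -0.4]
width: 0.003
```

```bash
python3 st.py .592 -.152 .456; python3 look.py 5 side,wrist pawl_knob
```

```text
t 6.73 tcp [ 0.5986 -0.1526  0.4657] F [-0.1 -0.3 -0.4] w 0.0
tx [-0.069  0.998 -0.015] ty [0.998 0.069 0.015] tz [ 0.016 -0.014 -1.   ]
delta tool mm [ 1.2 -6.7  9.6]
side pawl_knob [(array([376.4, 225.3]), 0.71, 243), (array([365.5, 255.5]), 0.3, 7532)]
{'fx': 410.9969020595785, 'fy': 410.9969020595785, 'cx': 318.7173743505194, 'cy': 240.81991301664857, 'D': array([-0.05431948,  0.        ,  0.        ,  0.        ,  0.        ]), 'position': array([ 0.5919093 , -0.07053824,  0.43649766]), 'orientation': array([-0.34630153, -0.0304941 ,  0.06463123])}
wrist pawl_knob [(array([189.3, 255.5]), 0.94, 6186)]
6.9333 [ 0.59875    -0.1531395   0.46880366] [ 0.65587517 -0.09147061 -0.42785092] [2.12744336 2.27744986 0.0046967 ]
```

View pics/side5z.png

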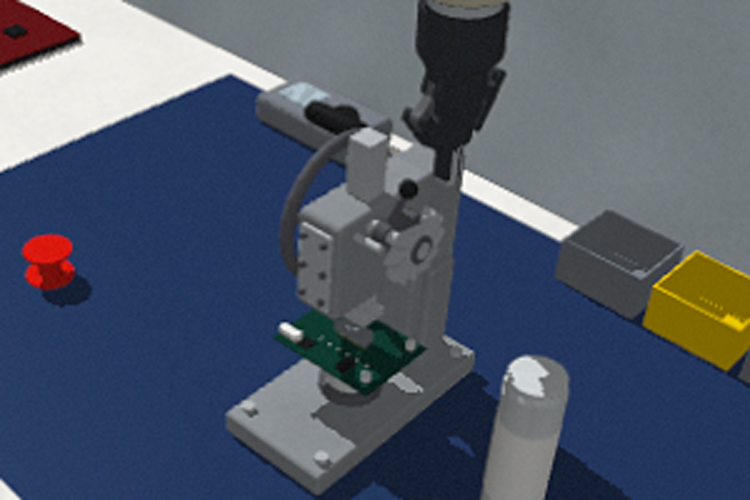

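View pics/wrist5.png

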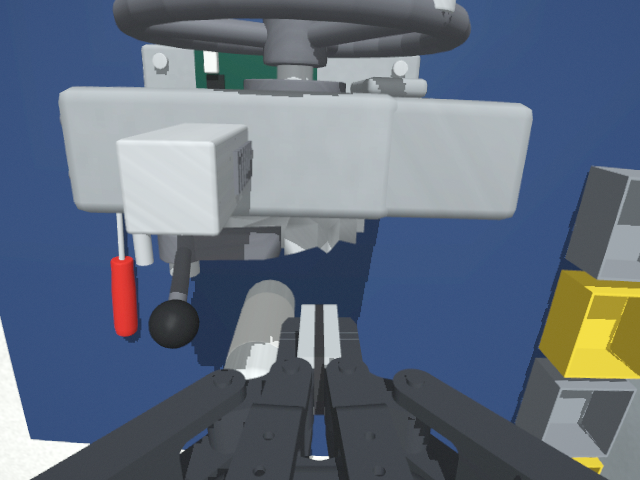

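Run:
```python
from fit import *
w5=W([0.5919093,-0.07053824,0.43649766],[-0.34630153,-0.0304941,0.06463123])
o,d=ray(w5,(174,323)); print(o+d*(.306-o[2])/d[2])
o2,d2=ray(w5,(318,318)); print(o2+d2*(.296-o2[2])/d2[2])
```

```text
[ 0.54706768 -0.15254343  0.306     ]
[ 0.59994533 -0.15309315  0.296     ]
```

Emit:
play_rows(deltas="1 1 0 14 0;1 0 -8 3 0;1 0 -8 0 0;1 0 -8 0 0")

```text
t: 7.27
tcp_pos: [0.5753, -0.1539, 0.4568]
orientation: [2.122, 2.274, 0.011]
ft_force: [0.5, -0.1, 0.1]
width: 0.003
```

Emit:
play_rows(deltas="1 0 -9 1 0;1 0 -9 1 0;1 0 -9 1 0;1 0 -9 1 0;1 0 -9 0 0;1 0 -9 0 0;1 0 -9 0 0;1 0 0 0 0")

```text
t: 7.93
tcp_pos: [0.5028, -0.1601, 0.4542]
orientation: [2.122, 2.269, 0.014]
ft_force: [1.3, -0.9, 1.0]
width: -0.002
```

```bash
python3 look.py 6 side,wrist pawl_knob
```

```text
side pawl_knob []
{'fx': 410.9969020595785, 'fy': 410.9969020595785, 'cx': 318.7173743505194, 'cy': 240.81991301664857, 'D': array([-0.05431948,  0.        ,  0.        ,  0.        ,  0.        ]), 'position': array([ 0.4976628 , -0.07746256,  0.42169726]), 'orientation': array([-0.34896263, -0.04255144,  0.06133414])}
wrist pawl_knob [(array([388. , 278.3]), 0.6, 7445)]
8.1333 [ 0.50481094 -0.15936004  0.45399449] [ 0.18538667  0.29402392 -0.20046069] [2.12077426 2.27021647 0.01479497]
```

View pics/side6z.png

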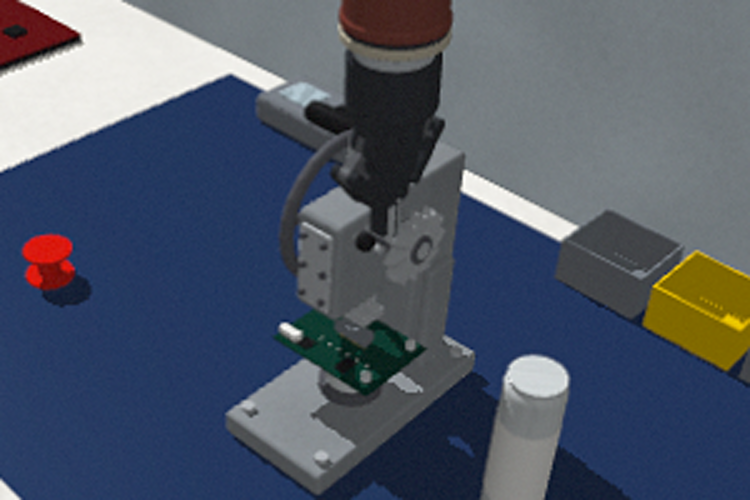

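View pics/wrist6.png

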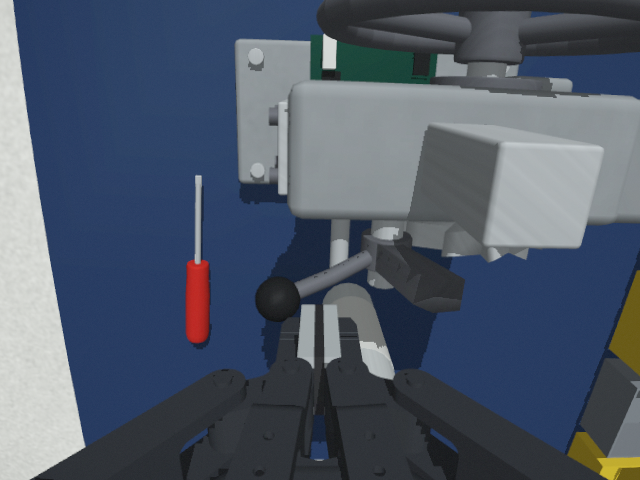

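Emit:
play_rows(deltas="1 0 -3 -38 0;1 0 0 -40 0;0 35 20 -10 0;0 38 30 0 0;0 38 30 0 0;0 38 30 0 0;0 30 18 0 0;0 0 0 0 0")

```text
t: 8.8
tcp_pos: [0.6127, 0.0223, 0.5438]
orientation: [2.131, 2.264, 0.018]
ft_force: [-1.3, 0.5, -1.0]
width: 0.844
```

```bash
python3 st.py .632 .022 .424; python3 look.py 7 scene,side,wrist handle
```

```text
t 8.8 tcp [0.6127 0.0223 0.5438] F [-1.3  0.5 -1. ] w 0.84
tx [-0.061  0.998 -0.016] ty [0.998 0.061 0.031] tz [ 0.031 -0.014 -0.999]
delta tool mm [  0.4  15.6 120.4]
scene handle []
side handle [(array([349.2, 183.9]), 0.57, 220)]
{'fx': 410.9969020595785, 'fy': 410.9969020595785, 'cx': 318.7173743505194, 'cy': 240.81991301664857, 'D': array([-0.05431948,  0.        ,  0.        ,  0.        ,  0.        ]), 'position': array([0.60538753, 0.09539857, 0.51259264]), 'orientation': array([-0.35029957, -0.03975573,  0.044409  ])}
wrist handle []
9.1 [0.60999195 0.01238842 0.54579439] [-0.82453336  0.16820707  0.68755078] [2.14121907 2.24839899 0.01487394]
```

View pics/side7z.png

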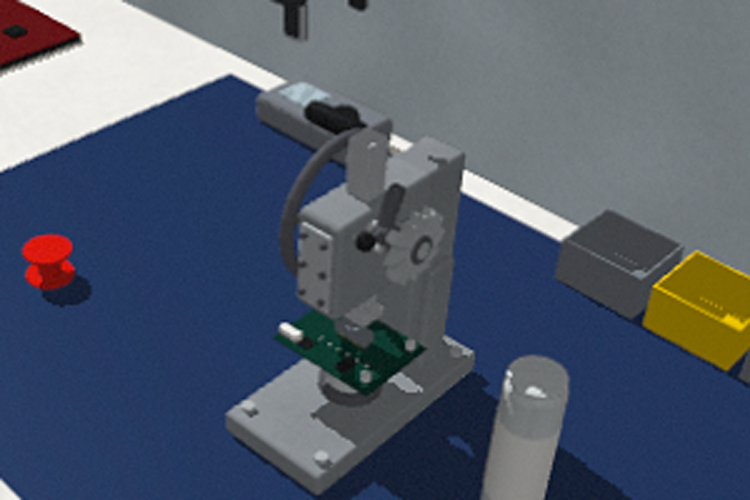

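View pics/wrist7.png

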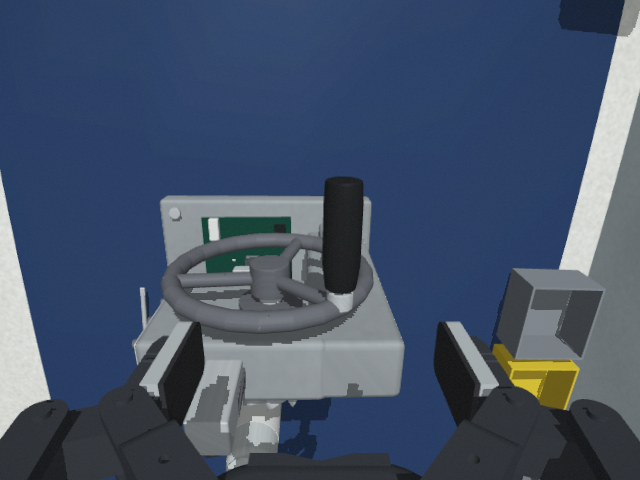

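```bash
cat > fit2.py <<'E'
import fit; from fit import *
w7=W([0.60538753,0.09539857,0.51259264],[-0.35029957,-0.03975573,0.044409])
w5=W([0.5919093,-0.07053824,0.43649766],[-0.34630153,-0.0304941,0.06463123])
def obs2(p):
    yw=p[3]; h=lambda d:[.075*np.sin(a),yw+d,.215+.075*np.cos(a)]
    o=[q for i,q in enumerate(obs(p)) if i not in (11,)]
    o+=[(w7,h(.086),(343,181)),(w7,h(.014),(341,289)),(w7,[-.082,yw,.215],(162,281)),(w7,[.082,yw,.215],(374,275)),(w5,[-.05,-.056,.306],(174,323))]
    return o
def res2(p): return np.concatenate([proj(c,T(p,P))[0]-uv for c,P,uv in obs2(p)])
s=least_squares(res2,np.load('press.npy'),loss='soft_l1',f_scale=2); p=s.x; np.save('press.npy',p)
print(np.round(p,4));print(np.round(res2(p).reshape(-1,2),1))
for n,P in dict(knob=[-.05,-.056,.306],grip=[.0511,p[3]+.062,.2699],axis=[0,p[3]+.062,.215]).items(): print(n,np.round(T(p,P),4))
E
python3 fit2.py
```

```text
[ 0.5894 -0.0934  0.0788  0.0488 -0.1514  0.0161]
[[-2.7  1.5]
 [-0.9  0.4]
 [-0.8  0.1]
 [ 1.1 -6.3]
 [-0.8  3.4]
 [ 0.4 -2.2]
 [-0.2 -1.1]
 [-2.5 -1.1]
 [ 2.9 -1.1]
 [-1.6  1.8]
 [-0.8  0.1]
 [ 8.6 -0.9]
 [ 2.6  2.2]
 [-0.5  0.9]
 [ 2.4  0.7]
 [ 8.4 -0.6]
 [ 2.  -2.4]
 [-8.3  1. ]]
knob [ 0.544  -0.1532  0.306 ]
grip [0.6316 0.0211 0.2699]
axis [0.5807 0.0171 0.215 ]
```

```bash
python3 st.py .632 .021 .424
```

```text
t 9.1 tcp [0.61   0.0124 0.5458] F [-0.8  0.2  0.7] w 1.0
tx [-0.048  0.999 -0.02 ] ty [0.998 0.049 0.032] tz [ 0.033 -0.018 -0.999]
delta tool mm [ 10.   18.5 122.3]
```

Emit:
play_rows(deltas="0 13 13 0 -0.02;0 0 0 30 0;0 0 0 35 0;0 0 0 0 0")

```text
t: 9.43
tcp_pos: [0.6239, 0.0193, 0.4833]
orientation: [2.124, 2.257, 0.021]
ft_force: [-0.4, -0.2, -1.6]
width: 0.999
```

```bash
python3 st.py .627 .024 .424;python3 look.py 8 wrist handle
```

```text
t 9.43 tcp [0.6239 0.0193 0.4833] F [-0.4 -0.2 -1.6] w 1.0
tx [-0.06   0.998 -0.022] ty [0.997 0.061 0.039] tz [ 0.04  -0.019 -0.999]
delta tool mm [ 5.8  1.1 59.3]
{'fx': 410.9969020595785, 'fy': 410.9969020595785, 'cx': 318.7173743505194, 'cy': 240.81991301664857, 'D': array([-0.05431948,  0.        ,  0.        ,  0.        ,  0.        ]), 'position': array([0.6182686 , 0.10141998, 0.45061261]), 'orientation': array([-0.3515083 , -0.04959223,  0.05344907])}
wrist handle [(array([320.1, 283.6]), 0.64, 7050)]
9.5333 [0.62430629 0.01909525 0.4897604 ] [-0.47088463  0.36285615  1.27382196] [2.12085031 2.25268097 0.02889338]
```

View pics/wrist8.png

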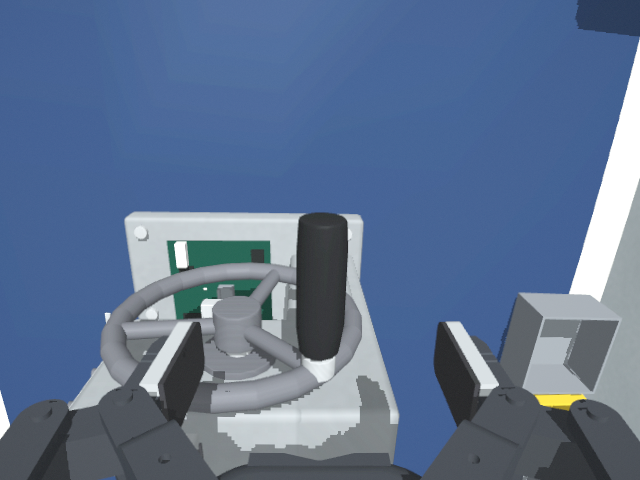

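Emit:
play_rows(deltas="0 4 0 30 0;0 3 0 20 0;0 0 0 14 0;0 0 0 5 0;0 0 0 0 0")

```text
t: 9.95
tcp_pos: [0.6287, 0.0218, 0.4336]
orientation: [2.118, 2.238, 0.049]
ft_force: [0.5, -0.5, 0.2]
width: 0.999
```

```bash
python3 st.py .627 .024 .424;python3 look.py 9 wrist,side handle
```

```text
t 9.95 tcp [0.6287 0.0218 0.4336] F [ 0.5 -0.5  0.2] w 1.0
tx [-0.054  0.998 -0.022] ty [0.996 0.055 0.064] tz [ 0.065 -0.018 -0.998]
delta tool mm [ 2.5 -2.2  9.4]
{'fx': 410.9969020595785, 'fy': 410.9969020595785, 'cx': 318.7173743505194, 'cy': 240.81991301664857, 'D': array([-0.05431948,  0.        ,  0.        ,  0.        ,  0.        ]), 'position': array([0.62435129, 0.10400026, 0.40088394]), 'orientation': array([-0.35091264, -0.0731393 ,  0.0431801 ])}
wrist handle [(array([300.4, 343.2]), 0.82, 11237)]
side handle [(array([349.4, 182.5]), 0.61, 145)]
10.15 [0.62881848 0.02209415 0.43415736] [ 0.04755825 -0.72641563 -1.15713007] [2.11745662 2.23734689 0.05038822]
```

View pics/wrist9.png

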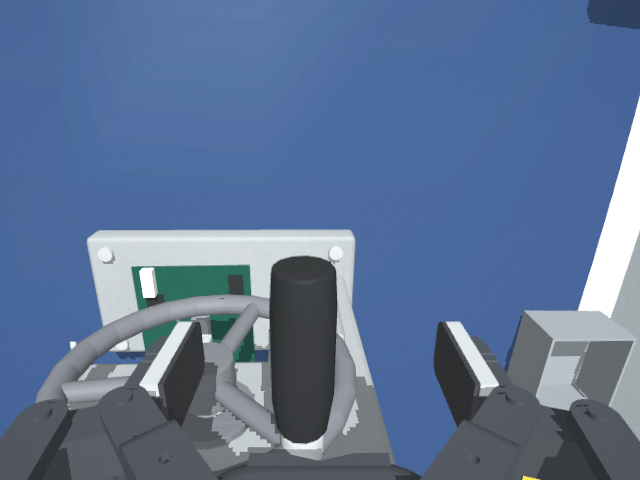

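View pics/side9z.png

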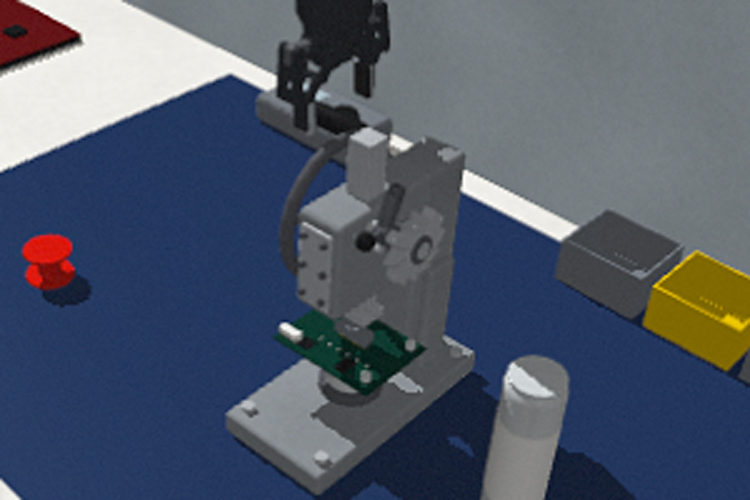

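Emit:
play_rows(deltas="0 3 -5 8 0;0 2 -2 5 0;0.3 0 0 0 0;0.6 0 0 0 0;1 0 0 0 0;1 0 0 0 0;1 0 0 0 0;1 0 0 0 0")

```text
t: 10.82
tcp_pos: [0.622, 0.0273, 0.4221]
orientation: [2.116, 2.236, 0.055]
ft_force: [1.6, 0.8, 0.6]
width: 0.274
```

```bash
python3 st.py ;python3 look.py 10 wrist ''
```

```text
t 10.82 tcp [0.622  0.0273 0.4221] F [1.6 0.8 0.6] w 0.27
tx [-0.054  0.998 -0.021] ty [0.996 0.056 0.069] tz [ 0.07  -0.017 -0.997]
{'fx': 410.9969020595785, 'fy': 410.9969020595785, 'cx': 318.7173743505194, 'cy': 240.81991301664857, 'D': array([-0.05431948,  0.        ,  0.        ,  0.        ,  0.        ]), 'position': array([0.61780835, 0.10951798, 0.38951488]), 'orientation': array([-0.35015801, -0.07848336,  0.04287316])}
10.8667 [0.62202508 0.02725732 0.42218709] [-0.04609589 -0.33585777  0.65246498] [2.11563917 2.23560861 0.05533107]
```

View pics/wrist10.png

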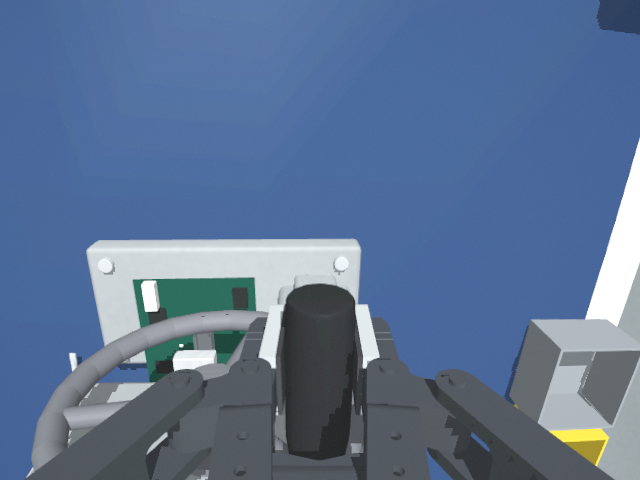

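```bash
cat > arc.py <<'E'
from h import *
import sys
s=r.read_state(); Rt=R.from_rotvec(s['orientation']).as_matrix()
G=s['tcp_pos']+.153*Rt[:,2]; C=np.array([.5816,G[1],.215])
d=G-C; th=np.arctan2(-d[0],d[2]); rad=np.hypot(d[0],d[2])
F=s['ft_force']; tang=np.array([-np.cos(th),-.06*np.cos(th),-np.sin(th)])
print('t',round(s['t'],2),'ang',round(np.degrees(th),1),'rad',round(rad*1000,1),'Gy',round(G[1],4),'F',np.round(F,1),'Ftan',round(F@tang,1),'Frad',round(F@np.array([-np.sin(th),0,np.cos(th)]),1),'tilt',np.round(Rt[:,2],3))
if len(sys.argv)>1:
    for st in map(float,sys.argv[1].split(',')):
        q=th; out=[]
        for i in range(8):
            q2=q+st/75
            v=75*np.array([-np.sin(q2)+np.sin(q),-.06*(np.sin(q2)-np.sin(q)),np.cos(q2)-np.cos(q)])
            out.append(np.round(Rt.T@v,1)); q=q2
        print(st,'; '.join('1 %.1f %.1f %.1f 0'%tuple(o) for o in out))
E
python3 arc.py 5,4
```

```text
t 10.87 ang -43.2 rad 74.9 Gy 0.0246 F [-0.  -0.3  0.7] Ftan 0.5 Frad 0.4 tilt [ 0.07  -0.017 -0.997]
5.0 1 -0.1 -3.5 -3.5 0; 1 -0.1 -3.8 -3.3 0; 1 -0.1 -4.0 -3.0 0; 1 -0.1 -4.2 -2.8 0; 1 -0.1 -4.3 -2.5 0; 1 -0.1 -4.5 -2.2 0; 1 -0.1 -4.6 -1.9 0; 1 -0.1 -4.7 -1.6 0
4.0 1 -0.1 -2.8 -2.9 0; 1 -0.1 -3.0 -2.7 0; 1 -0.1 -3.1 -2.5 0; 1 -0.1 -3.2 -2.4 0; 1 -0.1 -3.3 -2.2 0; 1 -0.1 -3.5 -2.0 0; 1 -0.1 -3.6 -1.8 0; 1 -0.1 -3.7 -1.6 0
```

Emit:
play_rows(deltas="1 0 -3.5 -3.5 0;1 0 -3.8 -3.3 0;1 0 -4 -3 0;1 0 -4.2 -2.8 0;1 0 -4.3 -2.5 0;1 0 -4.5 -2.2 0;1 0 -4.6 -1.9 0;1 0 -4.7 -1.6 0")

```text
t: 11.53
tcp_pos: [0.5844, 0.0258, 0.4409]
orientation: [2.116, 2.236, 0.055]
ft_force: [2.1, 0.9, -4.2]
width: 0.277
```

```bash
python3 arc.py 5
```

```text
t 11.53 ang -10.4 rad 74.5 Gy 0.0232 F [ 2.1  0.9 -4.2] Ftan -2.9 Frad -3.7 tilt [ 0.07  -0.017 -0.997]
5.0 1 -0.0 -4.9 -1.1 0; 1 -0.0 -5.0 -0.8 0; 1 -0.0 -5.0 -0.4 0; 1 -0.0 -5.0 -0.1 0; 1 -0.0 -5.0 0.2 0; 1 -0.0 -5.0 0.6 0; 1 -0.0 -4.9 0.9 0; 1 0.0 -4.9 1.2 0
```

Emit:
play_rows(deltas="1 0 -4.9 -1.1 0;1 0 -5 -0.8 0;1 0 -5 -0.4 0;1 0 -5 -0.1 0;1 0 -5 0.2 0;1 0 -5 0.6 0;1 0 -4.9 0.9 0;1 0 -4.9 1.2 0")

```text
t: 12.2
tcp_pos: [0.5404, 0.0241, 0.4354]
orientation: [2.116, 2.238, 0.055]
ft_force: [7.7, 1.6, -11.7]
width: 0.272
```

```bash
python3 arc.py 3,2,1.5; python3 look.py 11 side ''
```

```text
t 12.2 ang 24.4 rad 74.4 Gy 0.0216 F [  7.7   1.6 -11.7] Ftan -2.3 Frad -13.8 tilt [ 0.068 -0.016 -0.998]
3.0 1 0.0 -2.8 1.1 0; 1 0.0 -2.7 1.2 0; 1 0.0 -2.7 1.3 0; 1 0.0 -2.6 1.4 0; 1 0.0 -2.6 1.5 0; 1 0.0 -2.5 1.6 0; 1 0.0 -2.4 1.7 0; 1 0.0 -2.4 1.8 0
2.0 1 0.0 -1.9 0.7 0; 1 0.0 -1.8 0.8 0; 1 0.0 -1.8 0.8 0; 1 0.0 -1.8 0.9 0; 1 0.0 -1.8 0.9 0; 1 0.0 -1.8 1.0 0; 1 0.0 -1.7 1.0 0; 1 0.0 -1.7 1.1 0
1.5 1 0.0 -1.4 0.5 0; 1 0.0 -1.4 0.6 0; 1 0.0 -1.4 0.6 0; 1 0.0 -1.4 0.6 0; 1 0.0 -1.4 0.7 0; 1 0.0 -1.3 0.7 0; 1 0.0 -1.3 0.7 0; 1 0.0 -1.3 0.7 0
12.25 [0.53961177 0.02400246 0.43487785] [ 3.16286724  1.67860612 -8.98753563] [2.11716527 2.23874117 0.05314427]
```

View pics/side11z.png

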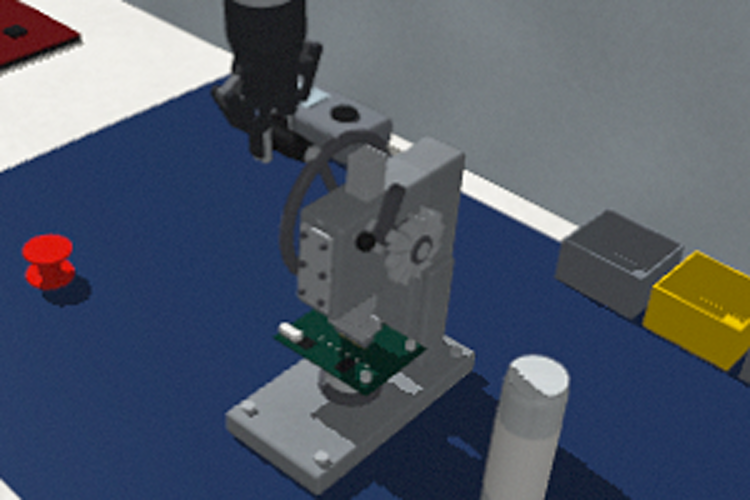

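Emit:
play_rows(deltas="1 0 -2.4 1.4 0;1 0 -2.3 1.5 0;1 0 -1.6 1.2 0;1 0 -1.6 1.2 0")

```text
t: 12.58
tcp_pos: [0.5332, 0.0237, 0.4323]
orientation: [2.112, 2.233, 0.066]
ft_force: [10.4, 1.5, -1.1]
width: 0.276
```

```bash
python3 arc.py 2,1.5
```

```text
t 12.58 ang 29.3 rad 74.3 Gy 0.0214 F [10.4  1.5 -1.1] Ftan -8.6 Frad -6.1 tilt [ 0.078 -0.015 -0.997]
2.0 1 0.0 -1.8 0.9 0; 1 0.0 -1.8 0.9 0; 1 0.0 -1.8 1.0 0; 1 0.0 -1.7 1.0 0; 1 0.0 -1.7 1.1 0; 1 0.0 -1.7 1.1 0; 1 0.0 -1.6 1.1 0; 1 0.0 -1.6 1.2 0
1.5 1 0.0 -1.4 0.6 0; 1 0.0 -1.3 0.7 0; 1 0.0 -1.3 0.7 0; 1 0.0 -1.3 0.7 0; 1 0.0 -1.3 0.8 0; 1 0.0 -1.3 0.8 0; 1 0.0 -1.3 0.8 0; 1 0.0 -1.3 0.8 0
```

Emit:
play_rows(deltas="1 0 -1.6 1.1 0;1 0 -1.6 1.1 0;1 0 -1.6 1.2 0;1 0 -1.6 1.2 0")

```text
t: 12.92
tcp_pos: [0.5304, 0.0235, 0.432]
orientation: [2.103, 2.224, 0.087]
ft_force: [8.1, 1.3, -1.2]
width: 0.271
```

```bash
python3 arc.py 2,1.5
```

```text
t 12.92 ang 29.3 rad 74.2 Gy 0.0214 F [ 8.1  1.3 -1.2] Ftan -6.6 Frad -5.0 tilt [ 0.097 -0.013 -0.995]
2.0 1 0.0 -1.8 0.8 0; 1 0.0 -1.8 0.9 0; 1 0.0 -1.8 0.9 0; 1 0.0 -1.7 1.0 0; 1 0.0 -1.7 1.0 0; 1 0.0 -1.7 1.1 0; 1 0.0 -1.7 1.1 0; 1 0.0 -1.6 1.2 0
1.5 1 0.0 -1.4 0.6 0; 1 0.0 -1.4 0.6 0; 1 0.0 -1.3 0.7 0; 1 0.0 -1.3 0.7 0; 1 0.0 -1.3 0.7 0; 1 0.0 -1.3 0.8 0; 1 0.0 -1.3 0.8 0; 1 0.0 -1.3 0.8 0
```

Emit:
play_rows(deltas="1 0 -2.9 2.0 0;1 0 -2.9 2.0 0;1 0 -2.9 2.0 0")

```text
t: 13.17
tcp_pos: [0.5254, 0.0231, 0.4303]
orientation: [2.094, 2.215, 0.107]
ft_force: [9.8, 1.1, -1.4]
width: 0.274
```

```bash
python3 arc.py 3.5
```

```text
t 13.17 ang 31.4 rad 74.2 Gy 0.0213 F [ 9.8  1.1 -1.4] Ftan -7.7 Frad -6.4 tilt [ 0.114 -0.012 -0.993]
3.5 1 0.0 -3.1 1.5 0; 1 0.0 -3.1 1.7 0; 1 0.0 -3.0 1.8 0; 1 0.0 -2.9 2.0 0; 1 0.0 -2.8 2.1 0; 1 0.0 -2.7 2.2 0; 1 0.0 -2.6 2.4 0; 1 0.0 -2.5 2.5 0
```

Emit:
play_rows(deltas="1 0 -3.2 3.5 0;1 0 -3.2 3.5 0;1 0 -3.2 3.5 0;1 0 -3.2 3.5 0")

```text
t: 13.5
tcp_pos: [0.5177, 0.0226, 0.4273]
orientation: [2.081, 2.201, 0.137]
ft_force: [2.6, 1.5, 9.7]
width: 0.275
```

```bash
python3 arc.py 4
```

```text
t 13.5 ang 34.8 rad 74.1 Gy 0.0212 F [2.6 1.5 9.7] Ftan -7.7 Frad 6.5 tilt [ 0.141 -0.009 -0.99 ]
4.0 1 0.0 -3.5 1.9 0; 1 0.0 -3.4 2.1 0; 1 0.0 -3.3 2.3 0; 1 0.0 -3.2 2.4 0; 1 0.0 -3.0 2.6 0; 1 0.0 -2.9 2.8 0; 1 0.0 -2.8 2.9 0; 1 0.0 -2.6 3.0 0
```

Emit:
play_rows(deltas="1 0 -3.6 4 0;1 0 -3.6 4 0;1 0 -3.5 4 0;1 0 -3.5 4 0")

```text
t: 13.83
tcp_pos: [0.509, 0.0221, 0.4231]
orientation: [2.068, 2.186, 0.168]
ft_force: [-0.1, 1.2, 12.7]
width: 0.269
```

```bash
python3 arc.py 4
```

```text
t 13.83 ang 39.2 rad 74.0 Gy 0.021 F [-0.1  1.2 12.7] Ftan -8.0 Frad 9.9 tilt [ 0.169 -0.007 -0.986]
4.0 1 0.0 -3.4 2.1 0; 1 0.0 -3.3 2.2 0; 1 0.0 -3.2 2.4 0; 1 0.0 -3.1 2.6 0; 1 0.0 -2.9 2.7 0; 1 0.0 -2.8 2.9 0; 1 0.0 -2.6 3.0 0; 1 0.0 -2.4 3.2 0
```

Emit:
play_rows(deltas="1 0 -3.8 3.4 0;1 0 -3.8 3.4 0;1 0 -3.7 3.5 0")

```text
t: 14.08
tcp_pos: [0.5023, 0.0217, 0.4197]
orientation: [2.057, 2.174, 0.192]
ft_force: [3.6, 1.5, 8.9]
width: 0.273
```

```bash
python3 arc.py 4
```

```text
t 14.08 ang 42.7 rad 74.1 Gy 0.0209 F [3.6 1.5 8.9] Ftan -8.7 Frad 4.1 tilt [ 0.19  -0.005 -0.982]
4.0 1 0.0 -3.3 2.2 0; 1 0.0 -3.2 2.4 0; 1 0.0 -3.1 2.5 0; 1 0.0 -3.0 2.7 0; 1 0.0 -2.8 2.9 0; 1 0.0 -2.6 3.0 0; 1 0.0 -2.5 3.1 0; 1 0.0 -2.3 3.3 0
```

Emit:
play_rows(deltas="1 0 -3.7 3.5 0;1 0 -3.7 3.6 0;1 0 -3.6 3.6 0")

```text
t: 14.33
tcp_pos: [0.496, 0.0213, 0.4157]
orientation: [2.047, 2.164, 0.213]
ft_force: [1.9, 0.9, 8.9]
width: 0.274
```

```bash
python3 arc.py 4
```

```text
t 14.33 ang 46.4 rad 74.0 Gy 0.0208 F [1.9 0.9 8.9] Ftan -7.8 Frad 4.8 tilt [ 0.209 -0.003 -0.978]
4.0 1 0.0 -3.2 2.3 0; 1 0.0 -3.1 2.5 0; 1 0.0 -3.0 2.7 0; 1 0.0 -2.8 2.8 0; 1 0.0 -2.7 3.0 0; 1 0.0 -2.5 3.1 0; 1 0.0 -2.3 3.2 0; 1 0.0 -2.2 3.4 0
```

Emit:
play_rows(deltas="1 0 -3.5 3.5 0;1 0 -3.5 3.6 0;1 0 -3.4 3.6 0")

```text
t: 14.58
tcp_pos: [0.4902, 0.0209, 0.4118]
orientation: [2.038, 2.153, 0.234]
ft_force: [1.5, 1.3, 13.8]
width: 0.27
```

```bash
python3 arc.py 4; python3 look.py 12 side ''
```

```text
t 14.58 ang 49.7 rad 74.0 Gy 0.0207 F [ 1.5  1.3 13.8] Ftan -11.5 Frad 7.7 tilt [ 0.228 -0.002 -0.974]
4.0 1 0.0 -3.2 2.5 0; 1 0.0 -3.0 2.6 0; 1 0.0 -2.9 2.8 0; 1 0.0 -2.7 2.9 0; 1 0.0 -2.6 3.1 0; 1 0.0 -2.4 3.2 0; 1 0.0 -2.2 3.3 0; 1 0.0 -2.0 3.4 0
14.6333 [0.49008508 0.02091432 0.41178733] [1.35246641 1.34083584 8.65425793] [2.03715076 2.15268009 0.23436826]
```

View pics/side12z.png

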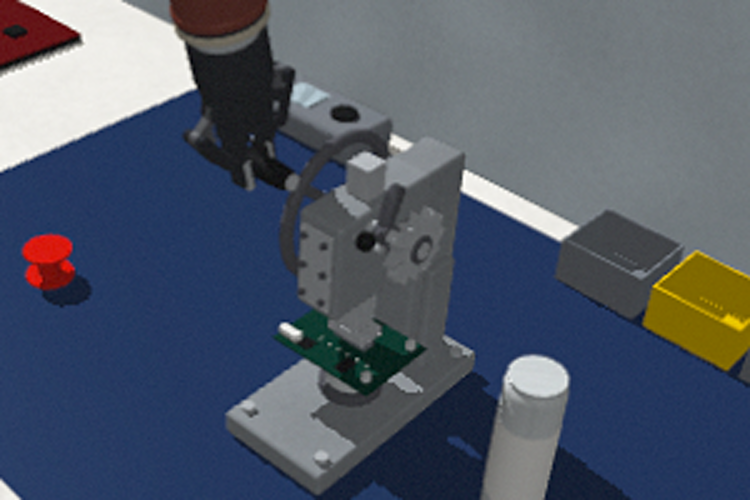

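Emit:
play_rows(deltas="1 0 -3 2.8 0;1 0 -3 2.8 0")

```text
t: 14.8
tcp_pos: [0.4878, 0.0208, 0.4112]
orientation: [2.029, 2.144, 0.25]
ft_force: [5.2, 0.9, 7.8]
width: 0.268
```

```bash
python3 arc.py
```

```text
t 14.8 ang 49.8 rad 74.1 Gy 0.0207 F [5.2 0.9 7.8] Ftan -9.4 Frad 1.1 tilt [ 0.243 -0.    -0.97 ]
```

Emit:
play_rows(deltas="1 0 -3.4 3.2 0;1 0 -3.8 3.6 0")

```text
t: 14.97
tcp_pos: [0.4852, 0.0206, 0.4104]
orientation: [2.02, 2.134, 0.269]
ft_force: [2.3, 0.8, 15.5]
width: 0.273
```

```bash
python3 arc.py
```

```text
t 14.97 ang 49.8 rad 74.0 Gy 0.0207 F [ 2.3  0.8 15.5] Ftan -13.3 Frad 8.2 tilt [ 0.261  0.001 -0.965]
```

Emit:
play_rows(deltas="1 0 -4 3.7 0;1 0 -4.2 3.9 0")

```text
t: 15.13
tcp_pos: [0.4822, 0.0203, 0.4096]
orientation: [2.009, 2.123, 0.29]
ft_force: [2.2, 0.6, 16.4]
width: 0.273
```

```bash
python3 arc.py
```

```text
t 15.13 ang 49.8 rad 74.0 Gy 0.0207 F [ 2.2  0.6 16.4] Ftan -13.9 Frad 8.9 tilt [ 0.28   0.003 -0.96 ]
```

Emit:
play_rows(deltas="1 0 -4.4 4.2 0;1 0 -4.5 4.4 0")

```text
t: 15.3
tcp_pos: [0.4791, 0.0201, 0.4085]
orientation: [1.998, 2.111, 0.312]
ft_force: [-2.1, 0.8, 21.6]
width: 0.274
```

```bash
python3 arc.py
```

```text
t 15.3 ang 49.9 rad 73.9 Gy 0.0207 F [-2.1  0.8 21.6] Ftan -15.2 Frad 15.5 tilt [ 0.3    0.004 -0.954]
```

Emit:
play_rows(deltas="1 0 -4.6 4.2 0;1 0 -2.5 2.4 0;1 0 -1 1 0;1 0 0 0 0;1 0 0 0 0;1 0 0 0 0")

```text
t: 15.8
tcp_pos: [0.476, 0.0198, 0.4081]
orientation: [1.986, 2.098, 0.335]
ft_force: [5.3, 1.3, -3.0]
width: 0.273
```

```bash
python3 arc.py; python3 look.py 13 side,wrist ''
```

```text
t 15.8 ang 49.4 rad 74.2 Gy 0.0207 F [ 5.3  1.3 -3. ] Ftan -1.2 Frad -5.9 tilt [ 0.322  0.006 -0.947]
{'fx': 410.9969020595785, 'fy': 410.9969020595785, 'cx': 318.7173743505194, 'cy': 240.81991301664857, 'D': array([-0.05431948,  0.        ,  0.        ,  0.        ,  0.        ]), 'position': array([0.47967423, 0.10276396, 0.37783347]), 'orientation': array([-0.3312865 , -0.33419634, -0.00096955])}
15.9 [0.47601331 0.01982859 0.4081284 ] [ 5.41278809  1.96711706 -4.79082408] [1.98557811 2.09775906 0.3349051 ]
```

View pics/wrist13.png

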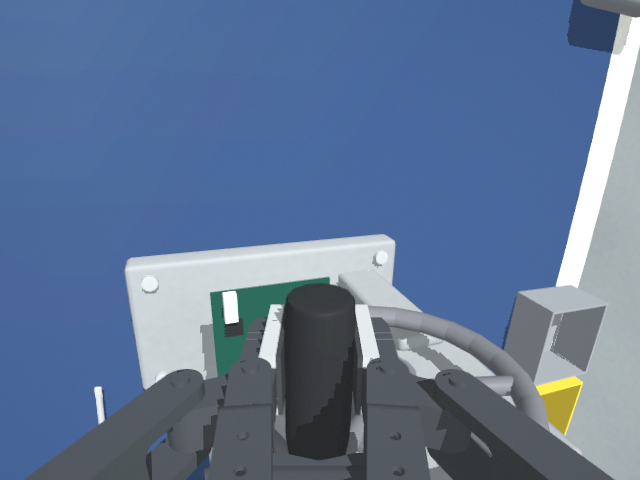

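View pics/side13z.png

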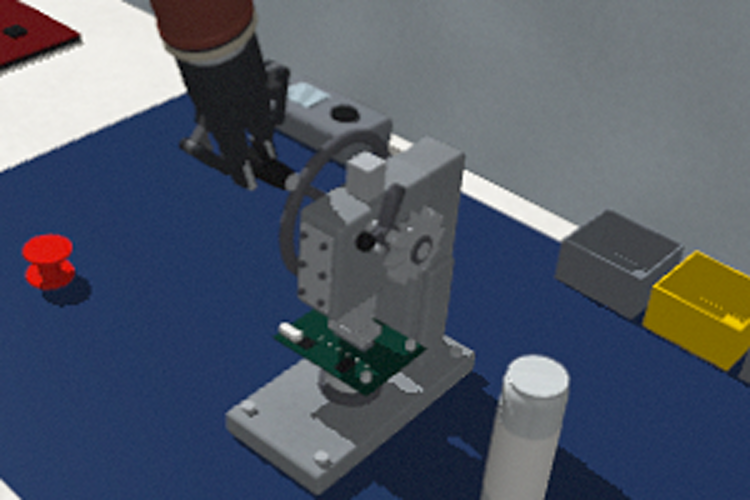

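Emit:
play_rows(deltas="0.6 0 0 0 0;0.3 0 0 0 0;0 0 0 0 0;0 0 0 0 0;0 0 0 0 0;0 0 0 0 0;0 0 0 0 0")

```text
t: 16.48
tcp_pos: [0.4748, 0.0188, 0.4083]
orientation: [1.987, 2.098, 0.33]
ft_force: [0.3, -0.1, -0.2]
width: 1.0
```

```bash
python3 arc.py; python3 look.py 14 wrist,side ''
```

```text
t 16.48 ang 50.2 rad 75.4 Gy 0.0193 F [ 0.3 -0.1 -0.2] Ftan -0.0 Frad -0.3 tilt [ 0.319  0.004 -0.948]
{'fx': 410.9969020595785, 'fy': 410.9969020595785, 'cx': 318.7173743505194, 'cy': 240.81991301664857, 'D': array([-0.05431948,  0.        ,  0.        ,  0.        ,  0.        ]), 'position': array([0.47844879, 0.10166535, 0.37779215]), 'orientation': array([-0.33316104, -0.33100283, -0.00086425])}
16.5833 [0.474822   0.01878511 0.40824509] [ 0.59095331 -0.42315889 -1.00998628] [1.98712218 2.09831936 0.3300038 ]
```

View pics/wrist14.png

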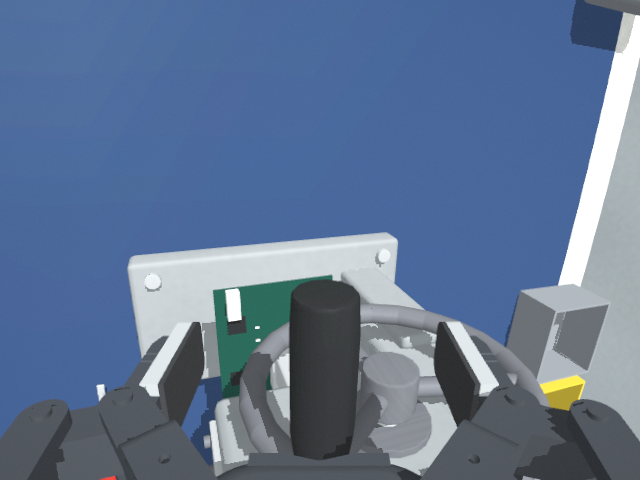

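Emit:
play_rows(deltas="0 0 0 -10 0;0 0 0 -20 0;0 0 0 -30 0;0 5 0 -35 0;0 10 0 -35 0;0 10 0 -35 0;0 0 0 0 0;0 0 0 0 0")

```text
t: 17.25
tcp_pos: [0.4155, 0.0437, 0.5751]
orientation: [1.988, 2.099, 0.329]
ft_force: [-0.5, 0.0, -0.7]
width: 0.999
```

```bash
python3 st.py; python3 look.py 15 wrist,side handle,ram,pawl_knob,connector
python3 - <<'E'
import cv2
im=cv2.imread('pics/side15.png')[170:290,320:440]; cv2.imwrite('pics/s15c.png',cv2.resize(im,None,fx=5,fy=5,interpolation=cv2.INTER_CUBIC))
E
```

```text
t 17.25 tcp [0.4155 0.0437 0.5751] F [-0.5  0.  -0.7] w 1.0
tx [-0.052  0.999 -0.013] ty [0.947 0.053 0.318] tz [ 0.318  0.004 -0.948]
{'fx': 410.9969020595785, 'fy': 410.9969020595785, 'cx': 318.7173743505194, 'cy': 240.81991301664857, 'D': array([-0.05431948,  0.        ,  0.        ,  0.        ,  0.        ]), 'position': array([0.41909923, 0.12666107, 0.54461589]), 'orientation': array([-0.33294266, -0.32960113, -0.0011317 ])}
wrist handle [(array([321.8, 261. ]), 0.73, 2716)]
wrist ram [(array([359.8, 379.9]), 0.97, 2172)]
wrist pawl_knob [(array([330.5, 421.6]), 0.82, 1538)]
wrist connector []
side handle [(array([320.8, 199.5]), 0.5, 244)]
side ram [(array([363.6, 217.9]), 0.92, 509)]
side pawl_knob [(array([370.4, 226.8]), 0.73, 203)]
side connector []
17.75 [0.41635842 0.04334167 0.57236199] [0.38846084 0.04130305 0.26843729] [1.99155572 2.10025798 0.32443574]
```

View pics/s15c.png

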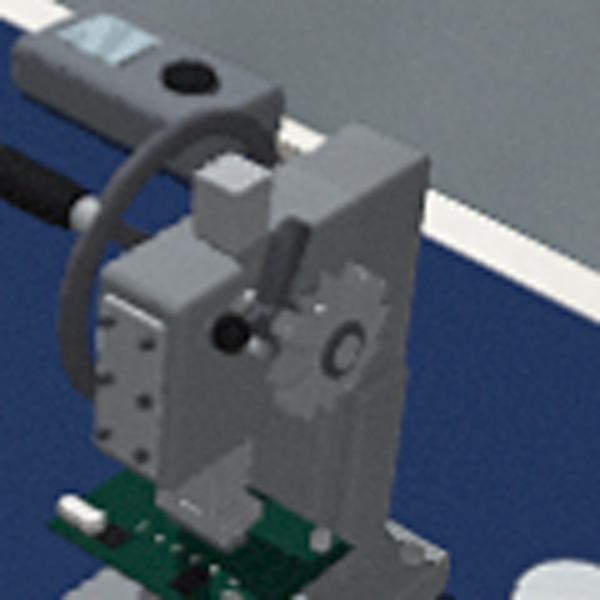

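View pics/wrist15.png

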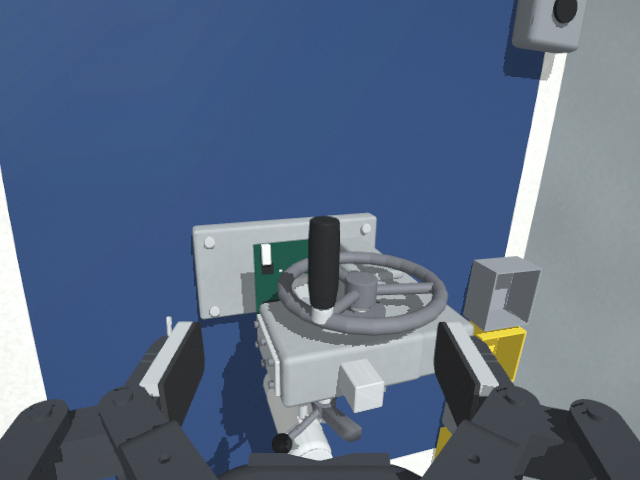

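```bash
python3 -c "
from cell import r
print(r.job_done())"
```

```text
the job is handed in; nothing more can be done
None
```

The connector is pressed home and set, the pawl is thrown, and the job was handed in at about 17.8 s on the robot clock, out of 69 s allowed.

**What I did**
- **Pawl:** I pushed the knob forward from behind with closed fingers. It fell onto its stop and still lies there in the last pictures.
- **Winding:** I gripped the handle and wound it about 93° over the top and down the front. It met the fit at about 72° and took roughly 8 N at the handle from there.
- **Setting:** It bottomed at about 93°; the handle angle did not change as I raised the push from about 9 to 15 N. I set it with a slow push that read 15.2 N, plus one more row at about the same command whose force I did not read. Then I eased off, opened the gripper and moved about 17 cm clear.

**Last checks**
- The side and wrist pictures show the pawl out, the ram down and the gripper clear. The force reading is near zero.
- After I eased the push, the measured handle angle read 49.4° instead of 49.8°, about 0.1 mm at the ram. This may be give in the grip or a slight spring-back.
- The networks could not find the connector under the shoe. That it is home and set rests on the solid stop and the measured force, not on a picture.
- The gripper tilted about 0.3 rad while pushing, so the handle-force figures are good to roughly 1 N.

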